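# Clear the label scanner's plate and present the specimen jar to it

### The arm

A 7-joint arm with a two-finger parallel gripper is mounted at the origin on the work surface. World frame = base frame: x ahead of the robot, y to its left, z up, the work surface at z = 0. Lengths are in mm, angles in rad, forces in N, time in s.
With the tool pointing down it reaches from about 400 to 900 mm from the base axis. Payload 5.5 kg.
Tool frame: the origin (TCP) lies midway between the tips of the shut fingers; the grasp point (between the pads) lies 19 mm behind it; z points along the fingers, y is the line along which they close (so a half turn about z gives the same grasp; the last joint's range is limited). The gripper opens to 85 mm and grips with 20 to 120 N. Pads are 22 mm wide; open, the fingers measure 114 mm over their backs; the gripper's body (76 mm by 85 mm) begins 54 mm behind the grasp point. The pads swing forward as they close: fully open they stand 13 mm farther back than shut.
Start: joints at [1.446, 0.501, -0.427, 1.55, 0.221, 1.138, -0.21], TCP at [245.833, -601.72, 198.71] pointing down, gripper open.
Joint ranges: [-2.88, 2.88], [-0.31, 2.03], [-1.54, 1.56], [0.2, 2.42], [-1.41, 4.55], [0.19, 2.02], [-2.57, 2.57]. Speed limits (rad/s): [2.57, 2.57, 3.14, 3.14, 3.14, 3.14, 3.14].

### API

Orientations are given as a unit quaternion [x, y, z, w].
In Python, from station import state, camera, job_done gives the robot as it stands.
- The arm moves only by the tool drive_tool, never from a script. Its argument "plan" is a list that holds one entry, the list of rows, each a list of 4 numbers: the shift along the world's x, y, z in m, then the turn about the world's z in rad. In form: [[[x, y, z, roll], ...]]. A call has 1 to 12 rows; each row is the pose to reach, as a shift and turn from the pose commanded when the call began; what a row does not reach only later rows make up. A row lasts 1/12 s, in which the tool goes at most 41.7 mm and 7.16 degrees, less where a joint would pass 70% of its speed; a pose out of reach is approached as far as the arm can. A call with a gripper value outside its range is refused whole. "jaw" is the opening, from 0 (shut) to 1 (fully open), set as the call begins (left out, the last holds). The fingers move at their own pace and stop on an object; the grip force is fixed at half the most. Time passes only in rows, so rows that repeat a pose let the fingers close. It gives the time, the measured TCP pose, the force, the opening and the grip force at its end, in the units of the state.
- state(): the state, without advancing time (a new reading comes with each control period).
- camera(name): name is "side" or "top" or "wrist"; returns a dict with "pixels" (480x640x3 uint8, red, green, blue), "mtx" (3x3 intrinsics, pixels), "world_from_camera" (4x4, takes a point from camera to world coordinates). Camera axes: x right, y up, looking along -z (the intrinsics and any distortion apply to the point x, -y, -z); pixel columns grow to the right and rows downward; lengths in mm; the calibration is good to about 2 mm. The wrist camera is an equidistant fisheye: a pixel r from the principal point sees the ray r / f radians off the axis. A picture is of the moment at which its call begins. There is no depth.
- job_done(): hands the job in; it is judged then, once.
The state is a dict: "time_s": time; "qpos": joint angles; "joint_velocities": joint speeds; "effort": joint torques, N m; "eef_pos": TCP position; "orientation": TCP orientation; "wrist_force": force on the tool from outside, world axes, zero at the start; "ft_torque": the same for the moment, N m; "finger_gap": opening from 0.0 (shut) to 1.0 (fully open); "finger_force": force on a finger pad.
Only numpy, scipy, OpenCV 4.12 (cv2) and the standard library are available. Lean on these libraries where they do the work, as an engineer would, in place of code of your own. Each camera call takes 0.05 s, during which the arm holds its last target. There are 200 camera calls.

### The job

Pick the two wax offcuts off the label scanner's plate and put them in the white waste tub. Then stand the small sealed specimen jar (the one with a paper seal strip over its lid) upright inside the printed circle, setting it down rather than dropping it, with its label squarely facing the scanner's window, and let go. Keep the jar upright all the way and leave the other glassware and tools where they are.

Things in the scene. Friction and masses are not known exactly. Their poses are not given: they have to be found in the camera images.
- scanner: Label scanner fixed to the bench; place and yaw vary. Origin: underside, below the printed circle's centre; z up, +x points from the circle to the white block. Grey plate, 10 mm thick: x -70..+60, y -75..+75 mm. The block stands at x +60..+130, y -50..+50 mm, its top 85 mm above the bench; its face at x = +60 mm has the black window, looking along -x over the plate.
- circle (a point): Centre of the thin black printed circle (radius 36 mm) on the plate's top face, 10 mm above the bench.
- window (a point): Centre of the scanner's window, 59 mm from the circle's centre and 48 mm above the bench.
- jar: Small specimen jar, loose, 0.14 to 0.28 kg: amber glass body 48 mm in diameter (straight sides 2 to 62 mm high), black lid 46 mm in diameter from 66 to 82 mm. Origin: centre of its underside; z up. A white paper label is centred on its +x side; a white seal strip runs from it over the lid to the lid's middle. Starts at any yaw in one of four places among the vessels.
- jar_label (a point): Centre of the jar's label (40 mm wide, 44 mm high), 24 mm from the jar's axis along its +x, 33 mm above its underside. From above, the 8 mm wide white strip on the black lid points from the lid's centre towards the label. No other vessel has a strip.
- offcut_long: Pale wax offcut, loose: block 36 x 22 mm (its x, y), 22 mm high, with a low step on top up to 30 mm; 30 g. Origin: centre of its underside. Starts on the scanner's plate at any yaw.
- offcut_square: Pale wax offcut, loose: block 28 x 26 mm (its x, y), 24 mm high, with a low step on top up to 30 mm; 30 g. Origin: centre of its underside. Starts on the scanner's plate at any yaw.
- tub: White open waste tub fixed to the bench: 140 x 140 mm outside, 60 mm high, walls 4 mm. Origin: centre of its underside; sides along its x and y. Place and yaw vary.
- squat_jar: Bystander: squat amber jar, 62 mm in diameter, 58 mm tall, loose. Origin: centre of its underside.
- tall_bottle: Bystander: tall amber bottle, 58 mm in diameter, 150 mm tall, loose. Origin: centre of its underside.
- dropper: Bystander: clear dropper bottle with a red bulb, 50 mm in diameter, 115 mm tall, loose. Origin: centre of its underside.
- beaker: Bystander: small glass beaker, 60 mm in diameter, 70 mm tall, loose. Origin: centre of its underside.
- dish: Bystander: closed flat dish, 88 mm in diameter, 16 mm tall, loose. Origin: centre of its underside.
- spatula: Bystander: spatula with a wooden handle lying flat along its x, 180 mm long, about 20 mm high, loose. Origin: underside, mid-length; handle to -x, blade to +x.
Not all that is in view belongs to the job. What is shaped like the offcut_square but turquoise is not meant. What is shaped like the jar but pink is not meant.

How it is judged (in metres and radians):
On the way, in this order (a step that is already met when the one before it is completed fails the run):
1. both wax offcuts lie in the waste tub (x of offcut_long in the frame of tub between -0.066 and 0.066 m and y of offcut_long in the frame of tub between -0.066 and 0.066 m and z of offcut_long in the frame of tub between -0.005 and 0.05 m and linear speed of each of offcut_long, offcut_square below 0.03 m/s and x of offcut_square in the frame of tub between -0.066 and 0.066 m and y of offcut_square in the frame of tub between -0.066 and 0.066 m and z of offcut_square in the frame of tub between -0.005 and 0.05 m), for 0.2 s.
2. the jar stands in the circle, label to the window, released (horizontal distance between jar and circle below 0.012 m and angle between jar's own z axis and vertical below 0.08 rad and angle between the x axis of jar and the x axis of scanner, either way round below 0.2 rad and x of jar_label in the frame of scanner above 0 m and z of jar in the frame of scanner between 0.006 and 0.014 m and linear speed of jar below 0.02 m/s and angular speed of jar below 0.2 rad/s and contact force between jar and the fingers below 0.1 N), for 0.2 s.
At the end, for the whole second after the job is handed in: Both offcuts rest inside the waste tub; the jar stands upright (within 4.5 degrees) and at rest on the scanner's plate, its axis within 12 mm of the circle's centre (the whole foot inside the circle), its label's middle facing the window within 11 degrees, released (all of step 1 and all of step 2); the robot touches nothing.
It fails at once if a bystander is moved by more than 30 mm (distance of any of squat_jar, tall_bottle, dropper, beaker, dish, spatula from where it was at the start of the episode above 0.03 m).
It fails at once if the jar tips by more than 30 degrees (angle between jar's own z axis and vertical above 0.52 rad).
It fails at once if the jar is dropped (falls free faster than 0.4 m/s) (contact force between jar and anything else below 0.02 N and linear speed of jar above 0.4 m/s).
It also fails if it takes over 70 s, if anything falls off the work surface, if the arm or the gripper's body presses on something with over 40 N, if the wrist force passes 120 N, or if a joint passes its speed limit or range.

## Working session

There is one attempt and no reset: what is moved stays moved. The work goes in short steps, Python scripts to look and compute and a tool call to move; the robot and the scene stay as the last step left them, time stands still between calls to the robot, and variables do not carry over. Pictures are saved under pics/ and viewed, at most 13 in all, crops included, and the job is handed in when it is done.

Besides the shell and the picture viewer there is one more tool, called after "Request:" as name(argument=value, ...), one argument or row to a line, values as JSON. drive_tool: Moves the arm, as the interface text tells. Its arguments: {"type":"object","properties":{"plan":{"type":"array"},"jaw":{"type":"number"}},"required":["plan"]}

```bash
mkdir -p pics; ls; cat > h.py <<'E'
import numpy as np, cv2
from station import state, camera, job_done
def snap(n,f=None):
    c=camera(n); np.savez(f'pics/{f or n}.npz',**{k:np.array(v) for k,v in c.items()})
    cv2.imwrite(f'pics/{f or n}.png',c['pixels'][:,:,::-1]); return c
def load(f): return dict(np.load(f'pics/{f}.npz'))
def ray(c,u,v,fish=False):
    K=np.array(c['mtx']);T=np.array(c['world_from_camera'])
    x=(u-K[0,2])/K[0,0];y=(v-K[1,2])/K[1,1]
    if fish:
        r=np.hypot(x,y); s=np.sin(r)/max(r,1e-9); d=np.array([x*s,-y*s,-np.cos(r)])
    else: d=np.array([x,-y,-1])
    return T[:3,3],T[:3,:3]@d
def at(c,u,v,z,fish=False):
    o,d=ray(c,u,v,fish); return o+d*(z-o[2])/d[2]
E
python3 - <<'E'
from h import *
for n in('top','side'):
    c=snap(n); print(n,c['mtx'],c['world_from_camera'])
print(state())
E
```

```text
pics
top [[609.80483842   0.         320.39265497]
 [  0.         609.80483842 242.8278545 ]
 [  0.           0.           1.        ]] [[-7.20991579e-03  9.96764062e-01 -8.00588709e-02  4.27629027e+02]
 [-9.99920036e-01 -6.35458193e-03  1.09334588e-02  4.94194873e+01]
 [ 1.03893381e-02  8.01312984e-02  9.96730172e-01  1.53608726e+03]
 [ 0.00000000e+00  0.00000000e+00  0.00000000e+00  1.00000000e+00]]
side [[479.94974238   0.         330.48058495]
 [  0.         479.94974238 244.26222427]
 [  0.           0.           1.        ]] [[-9.90805591e-01  1.01845901e-01 -8.90600558e-02  4.60740967e+02]
 [-1.34006511e-01 -6.48188949e-01  7.49595452e-01  9.02450877e+02]
 [ 1.86154801e-02  7.54637992e-01  6.55877249e-01  8.37926068e+02]
 [ 0.00000000e+00  0.00000000e+00  0.00000000e+00  1.00000000e+00]]
{'time_s': 0.1, 'qpos': array([ 1.44617293,  0.50177684, -0.42679519,  1.55133654,  0.22080466,
        1.13829524, -0.21028846]), 'joint_velocities': array([ 1.18055326e-03, -7.89428913e-04, -1.46747510e-03, -1.95775882e-03,
       -2.49901908e-04,  9.29114932e-05, -1.28599259e-03]), 'effort': array([-1.13466827e-02, -5.70814884e+01, -5.83870232e+00, -2.81751484e+01,
        1.04512842e-02,  5.55562277e-03, -2.70775402e-06]), 'eef_pos': array([ 245.51489948, -601.11687262,  197.7514714 ]), 'orientation': array([ 9.81252838e-01,  1.92722836e-01, -1.40728680e-04, -8.70245420e-04]), 'wrist_force': array([ 0.29213488,  1.23150704, -0.12738944]), 'ft_torque': array([-0.00505856, -0.02587664, -0.02547987]), 'finger_force': 0.0, 'finger_gap': 1.000092883518343}
```

View pics/top.png

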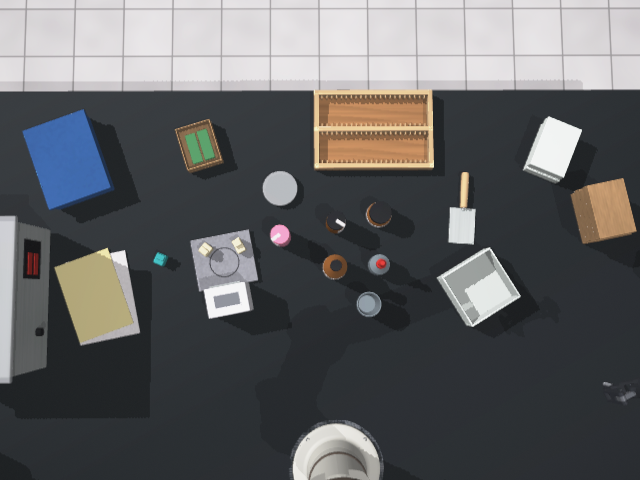

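View pics/side.png

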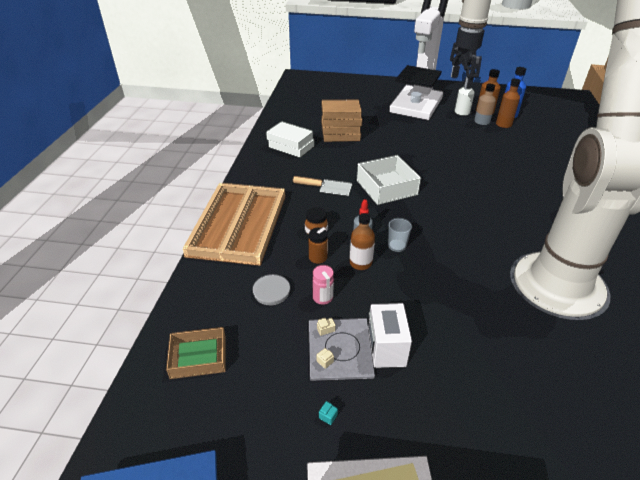

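The top view shows the scanner at (225,262), with wax at (206,249) and (238,244). The strip-lidded jar is at (336,223), the tub at (480,287) and the tall bottle at (335,266). I'll enlarge these for closer reading.

```bash
python3 - <<'E'
from h import *
p=load('top')['pixels'][:,:,::-1]
a=p[225:325,186:262];b=p[195:295,318:398]
cv2.imwrite('pics/crop1.png',cv2.resize(np.hstack([a,b]),None,fx=5,fy=5,interpolation=cv2.INTER_CUBIC))
E
```

```text
(no output)
```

View pics/crop1.png

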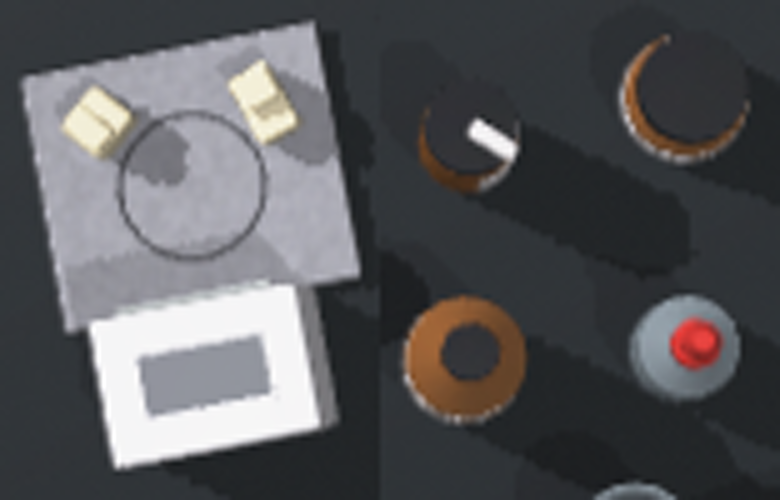

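The crop shows the circle at (193,186), the square wax at (97,123), the long wax at (263,102), and the jar lid with its strip running from (475,129) to (517,152).

```bash
python3 - <<'E'
from h import *
np.set_printoptions(precision=1,suppress=True)
c=load('top')
A=lambda x,y,z:at(c,186+(x+.5)/5-.5,225+(y+.5)/5-.5,z)[:2]
B=lambda x,y,z:at(c,318+(x-380+.5)/5-.5,195+(y+.5)/5-.5,z)[:2]
print('circle',A(193,186,10))
P=[A(*q,10) for q in[(22,77),(316,22),(360,276),(67,330)]]
print(P)
m=(P[2]+P[3]-P[0]-P[1])/2; print('yaw',np.arctan2(m[1],m[0]),np.linalg.norm(m)); 
n=P[0]-P[1]; print('ydir',np.arctan2(n[1],n[0]),np.arctan2(n[0]-0,-n[1]), 'ctr+off',sum(P)/4)
for nm,q in dict(sq=[(95,86),(132,117),(105,158),(63,124)],lg=[(229,98),(265,60),(297,128),(263,145)]).items(): print(nm,[A(*k,24) for k in q])
s0=B(475,129,82);s1=B(517,152,82);d=s1-s0
print('jar',s0,s1,np.linalg.norm(d),np.arctan2(d[1],d[0]), 'lidc',B(470,125,82))
for k,q,z in[('squatlid',(693,85),58),('tall',(465,360),100),('drop',(685,348),60)]: print(k,B(*q,z))
t=[at(c,*q,60)[:2] for q in[(438,279),(489,249),(520,293),(472,326)]]; print('tub',sum(t)/4,t)
print('beaker',at(c,369,304,70)[:2],'pink',at(c,280,236,82)[:2])
E
```

```text
circle [504.1 273.6]
[array([559.4, 359.4]), array([586.2, 212.3]), array([458.6, 190.1]), array([432.8, 335.8])]
yaw -2.9632073156658882 129.134646873961
ydir 1.751008035332234 -2.961380945052456 ctr+off [509.3 274.4]
sq [array([553.5, 320.4]), array([537.9, 301.9]), array([517.6, 315.1]), array([534.7, 336.1])]
lg [array([547.1, 253.9]), array([565.9, 236.1]), array([531.9, 220.1]), array([523.6, 236.9])]
jar [598.2  -5.8] [587.  -25.9] 22.981417115875484 -2.081048377905259 lidc [600.1  -3.4]
squatlid [ 622.  -113.5]
tall [486.6   0.6]
drop [ 493.3 -107.5]
tub [ 437.3 -351.9] [array([ 456.5, -251. ]), array([ 528.5, -377. ]), array([ 421.3, -449.1]), array([ 342.9, -330.5])]
beaker [397.7 -82. ] pink [561.4 130. ]
```

Request:
drive_tool(
  plan=[
    [[0.02,0.035,0,0],[0.05,0.07,0,0],[0.075,0.105,0,0],[0.1,0.14,0,0],[0.12,0.175,0,0],[0.14,0.21,0,0],[0.155,0.245,0,0],[0.17,0.28,0,0],[0.18,0.315,0,0],[0.19,0.35,0,0],[0.2,0.38,0,0],[0.2,0.4,0,0]],
  ],
  jaw=1,
)

```text
time_s: 1.1
eef_pos: [447.5, -197.5, 198.8]
orientation: [0.981, 0.195, 0.001, -0.0]
wrist_force: [-0.3, 0.5, -0.7]
finger_gap: 1.003
finger_force: 0.0
```

```bash
python3 -c "
from h import *
s=state();print(s['eef_pos'],s['orientation'],s['qpos'])"
```

```text
[ 447.45415584 -197.47653746  198.79946734] [ 9.80811790e-01  1.94955285e-01  6.82312603e-04 -4.52206700e-04] [ 0.93004263  0.2337525  -0.64632054  1.93960328  0.16281993  1.01932775
 -0.96719512]
```

Request:
drive_tool(
  plan=[
    [[0.01,0.04,0,0],[0.02,0.08,0,0],[0.03,0.12,0,0],[0.04,0.16,0,0],[0.05,0.2,0,0],[0.06,0.24,0,0],[0.07,0.28,0,0],[0.075,0.32,0,0],[0.08,0.36,0,0],[0.085,0.4,0,0],[0.088,0.44,0,0],[0.088,0.465,0,0]],
  ],
)

```text
time_s: 2.1
eef_pos: [532.9, 268.2, 198.5]
orientation: [0.981, 0.194, -0.0, -0.001]
wrist_force: [0.6, 1.4, -0.0]
finger_gap: 0.998
finger_force: 0.0
```

```bash
python3 -c "
from h import *
c=snap('wrist','w1');print(c['mtx'],c['world_from_camera'])
s=state();print(s['eef_pos'],s['orientation'],s['qpos'])"
```

```text
[[371.64829954   0.         328.80121797]
 [  0.         371.64829954 232.40653672]
 [  0.           0.           1.        ]] [[ 3.80651392e-01  8.78940606e-01  2.87346356e-01  6.06228835e+02]
 [-9.24714302e-01  3.62754795e-01  1.15379456e-01  2.97779717e+02]
 [-2.82457986e-03 -3.09632636e-01  9.50852067e-01  3.73557125e+02]
 [ 0.00000000e+00  0.00000000e+00  0.00000000e+00  1.00000000e+00]]
[531.38257203 273.40149258 198.93749347] [ 9.80413929e-01  1.96920126e-01  2.99831627e-04 -3.30170472e-03] [ 0.0700701   0.48310668 -0.78504221  1.68155533  0.36554346  1.12811233
 -1.99004004]
```

View pics/w1.png

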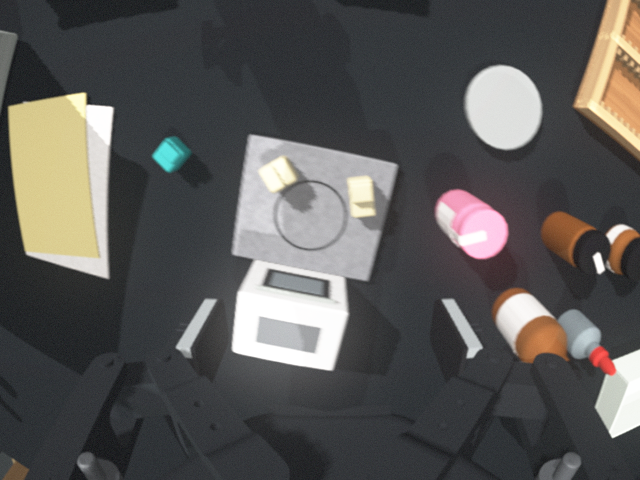

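The wrist view shows the circle at (310,215), the square wax at (279,174), the long wax at (361,196), and the turquoise and pink decoys at (171,154) and (471,224). I'll segment the pale wax to refine the positions.

```bash
cat >> h.py <<'E'
def wax(c,fish,z=34):
    p=c['pixels'].astype(int); m=((p[...,0]-p[...,2]>25)&(p[...,0]>140)).astype(np.uint8)
    n,l,s,ce=cv2.connectedComponentsWithStats(m)
    for i in range(1,n):
        if 20<s[i,4]<1500:
            ys,xs=np.where(l==i); w=np.array([at(c,x,y,z,fish)[:2] for x,y in zip(xs,ys)],np.float32)
            (cx,cy),(a,b),t=cv2.minAreaRect(w); print(ce[i].round(),s[i,4],'rect',round(cx,1),round(cy,1),round(a,1),round(b,1),'ang a',round(np.radians(t),3))
E
python3 - <<'E'
from h import *
for f,fi in(('top',0),('w1',1)):
    print(f); wax(load(f),fi)
print(at(load('w1'),310,215,10,True))
E
```

```text
top
[202. 153.] 126 rect 797.2 337.1 110.0 89.0 ang a 0.299
[464. 189.] 263 rect 679.6 -326.1 18.6 89.3 ang a 1.487
[280. 234.] 262 rect 571.6 133.6 48.9 45.3 ang a 0.46
[238. 245.] 117 rect 543.8 235.8 36.4 21.5 ang a 0.507
[205. 249.] 111 rect 534.8 317.4 24.6 27.7 ang a 0.789
[328. 263.] 105 rect 497.7 16.3 19.4 50.8 ang a 1.136
[380. 263.] 69 rect 498.6 -113.8 19.8 22.3 ang a 1.556
w1
[284. 174.] 405 rect 538.6 321.6 27.6 29.2 ang a 0.882
[361. 197.] 906 rect 547.8 242.0 39.5 23.4 ang a 0.52
[468. 215.] 1488 rect 568.1 126.3 91.5 53.9 ang a 1.241
[568. 227.] 683 rect 612.9 11.9 60.8 44.1 ang a 1.274
[622. 242.] 440 rect 631.1 -83.9 32.3 53.0 ang a 1.207
[508. 297.] 219 rect 507.1 38.7 24.1 48.2 ang a 1.069
[603. 360.] 474 rect 472.5 -195.0 97.5 27.9 ang a 1.308
[506.26463009 278.37909541  10.        ]
```

Request:
drive_tool(
  plan=[
    [[0.011,-0.027,0,0.06],[0.011,-0.027,-0.03,0.12],[0.011,-0.027,-0.06,0.12],[0.011,-0.027,-0.09,0.12],[0.011,-0.027,-0.12,0.12],[0.011,-0.027,-0.14,0.12],[0.011,-0.027,-0.155,0.12],[0.011,-0.027,-0.17,0.12],[0.011,-0.027,-0.18,0.12],[0.011,-0.027,-0.185,0.12],[0.011,-0.027,-0.185,0.12],[0.011,-0.027,-0.185,0.12]],
  ],
)

```text
time_s: 3.15
eef_pos: [545.3, 236.7, 14.3]
orientation: [0.968, 0.251, 0.0, -0.0]
wrist_force: [1.0, 0.4, -0.2]
finger_gap: 1.0
finger_force: 0.0
```

Request:
drive_tool(
  plan=[
    [[0,0,0,0],[0,0,0,0],[0,0,0,0],[0,0,0,0],[0,0,0,0],[0,0,0,0],[0,0,0,0],[0,0,0,0]],
  ],
  jaw=0,
)

```text
time_s: 3.82
eef_pos: [544.8, 236.3, 13.7]
orientation: [0.968, 0.251, -0.0, 0.0]
wrist_force: [0.2, 0.3, 0.5]
finger_gap: -0.002
finger_force: 0.0
```

```bash
python3 -c "
from h import *
c=snap('side','s2')
p=c['pixels'][290:400,270:420,::-1]
cv2.imwrite('pics/s2c.png',cv2.resize(p,None,fx=5,fy=5,interpolation=cv2.INTER_CUBIC))
s=state();print(s['eef_pos'],s['orientation'],s['qpos'])"
```

```text
[544.83307031 236.27431768  13.70682674] [ 9.67936065e-01  2.51196683e-01  1.42520782e-05 -1.00545481e-07] [ 0.03539761  0.70801487 -0.65841634  1.81202472  0.57446253  0.82168949
 -1.97400851]
```

View pics/s2c.png

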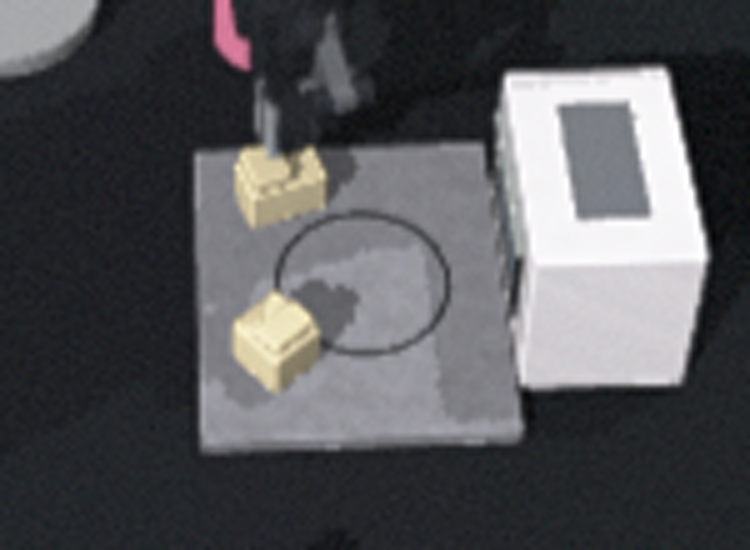

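The wax at (280,185) is still on the plate, with a finger just behind or above it. I'll project the TCP into this view and compare.

```bash
cat >> h.py <<'E'
def proj(c,P):
    T=np.linalg.inv(np.array(c['world_from_camera'])); q=T[:3,:3]@np.array(P,float)+T[:3,3]
    x=np.array(c['mtx'])@np.array([q[0],-q[1],-q[2]]); return x[:2]/x[2]
E
python3 - <<'E'
from h import *
c=load('s2')
cr=lambda P:((proj(c,P)-[270,290])*5).round()
print('tcp',cr([544.8,236.3,13.7]),'gp',cr([544.8,236.3,33]),'circle',cr([504.2,273.6,10]))
d=np.array([.49,-.87,0])
for s in(-50,-11,11,50): print(s,cr(np.array([544.8,236.3,33])+s*d))
for z in(10,32,40):print('wax c',z,cr([544.5,236.5,z]))
print('top of sq from side', at(c,270+277/5,290+330/5,38), 'long',at(c,270+283/5,290+165/5,38))
t=load('top')
wax(c,0,36)
E
```

```text
tcp [281. 187.] gp [282. 159.] circle [363. 273.]
-50 [325. 246.]
-11 [291. 177.]
11 [272. 140.]
50 [241.  77.]
wax c 10 [281. 193.]
wax c 32 [282. 161.]
wax c 40 [282. 149.]
top of sq from side [533.67570795 328.04092252  38.        ] long [543.17484118 243.72776194  38.        ]
[637.   2.] 34 rect -1025.8 -2626.1 158.2 40.7 ang a 1.25
[632. 107.] 369 rect -468.9 -1056.1 421.5 108.7 ang a 1.25
[485. 102.] 162 rect 86.5 -949.6 206.9 45.1 ang a 1.36
[510.  95.] 54 rect -21.1 -1036.7 65.7 35.0 ang a 1.423
[331. 108.] 291 rect 658.6 -769.7 89.7 194.8 ang a 0.148
[363. 207.] 77 rect 499.8 -189.0 19.5 62.5 ang a 0.088
[360. 234.] 159 rect 501.9 -72.8 31.3 70.8 ang a 0.08
[315. 295.] 72 rect 583.1 161.4 12.3 60.6 ang a 0.411
[325. 327.] 217 rect 544.1 252.8 36.4 43.2 ang a 0.156
[195. 350.] 215 rect 797.7 346.1 106.9 90.5 ang a 0.303
[324. 357.] 209 rect 536.8 329.2 39.7 30.9 ang a 1.119
[388. 474.] 732 rect 417.9 540.2 134.4 26.2 ang a 0.142
```

```bash
python3 -c "
from h import *
w=snap('wrist','w2')['pixels'][:,:,::-1]
p=load('s2')['pixels'][230:400,270:420,::-1]
a=cv2.resize(p,None,fx=3,fy=3,interpolation=cv2.INTER_CUBIC)
b=np.zeros_like(a)[:, :340]; k=cv2.resize(w[:,100:560],(340,355)); b[:355]=k
cv2.imwrite('pics/s2d.png',np.clip(np.hstack([a,b]).astype(float)*1.6,0,255))
t=load('w2');print(proj.__name__,state()['finger_gap'])"
```

```text
proj -0.002855689151247374[ WARN:0@1.136] global loadsave.cpp:1063 imwrite_ Unsupported depth image for selected encoder is fallbacked to CV_8U.
```

View pics/s2d.png

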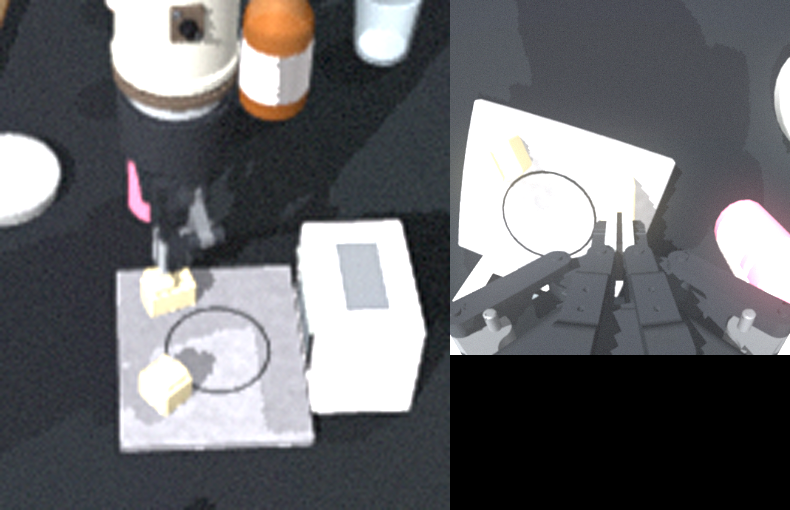

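```bash
python3 - <<'E'
from h import *
w=load('w2'); wax(w,1,36)
p=w['pixels'][215:360,270:430,::-1]
cv2.imwrite('pics/w2c.png',cv2.resize(p,None,fx=5,fy=4,interpolation=cv2.INTER_CUBIC))
E
```

```text
[328. 256.] 1023 rect 555.3 243.5 30.8 21.3 ang a 0.511
[629. 329.] 840 rect 607.2 34.2 65.9 23.0 ang a 1.397
[587. 475.] 256 rect 481.3 -79.3 15.1 62.6 ang a 0.088
```

View pics/w2c.png

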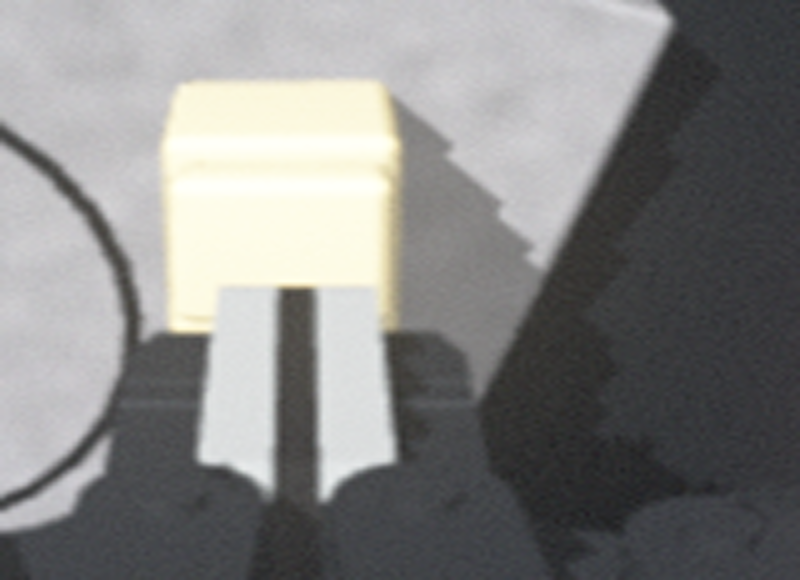

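The wrist crop shows the shut fingers ending at (300,290), apparently above or short of the wax, which is undisturbed at (280,200). I'll check tool height and offset against the scanner plate's known size.

```bash
python3 - <<'E'
from h import *
np.set_printoptions(precision=1,suppress=True)
c=load('w1')
for z in(-15,10,35):
    P=[at(c,*q,z,True)[:2] for q in[(250,135),(397,163),(370,280),(233,253)]]
    print(z,[np.linalg.norm(P[i]-P[(i+1)%4]) for i in range(4)],sum(P)/4)
w=load('w2'); T=w['world_from_camera'];print('cam2',T[:3,3],'cam1',c['world_from_camera'][:3,3])
# finger tip front edge in w2 crop (297,288) -> pixel ; ray at various z
u,v=270+297/5,215+288/4
for z in(0,14,27,40,50):print(z,at(w,u,v,z,True))
# wax far top edge (285,140) z=32, low edge far (285,82)
for y,z in((82,32),(82,10),(140,32),(180,40),(140,40)):print(y,z,at(w,270+285/5,215+y/4,z,True))
E
```

```text
-15 [np.float64(157.91932738039674), np.float64(137.50088845756267), np.float64(161.11051643172536), np.float64(135.2706288236954)] [505.5 277.2]
10 [np.float64(147.75870252864715), np.float64(128.6539982917108), np.float64(150.74456855005016), np.float64(126.5672349089842)] [511.9 278.5]
35 [np.float64(137.5980776768975), np.float64(119.80710812585896), np.float64(140.3786206683749), np.float64(117.8638409942729)] [518.4 279.8]
cam2 [614.  274.7 188.7] cam1 [606.2 297.8 373.6]
0 [531.9 228.7   0. ]
14 [538.  232.2  14. ]
27 [543.7 235.3  27. ]
40 [549.3 238.5  40. ]
50 [553.7 240.9  50. ]
82 32 [567.6 249.9  32. ]
82 10 [561.1 246.4  10. ]
140 32 [561.6 246.5  32. ]
180 40 [560.2 245.7  40. ]
140 40 [564.3 248.   40. ]
```

```bash
cat >> h.py <<'E'
def projf(c,P):
    K=np.array(c['mtx']);T=np.linalg.inv(np.array(c['world_from_camera'])); q=T[:3,:3]@np.array(P,float)+T[:3,3]
    x=np.array([q[0],-q[1],-q[2]]);n=np.hypot(x[0],x[1]);th=np.arctan2(n,x[2]); return K[:2,2]+K[0,0]*th*x[:2]/n
E
python3 - <<'E'
from h import *
from scipy.spatial.transform import Rotation as R
np.set_printoptions(precision=1,suppress=True)
for f,p,q in(('w1',[531.4,273.4,198.9],[.980414,.19692,0,-.0033]),('w2',[544.8,236.3,13.7],[.967936,.251197,0,0])):
    c=load(f);M=R.from_quat(q).as_matrix();p=np.array(p)
    Tc=c['world_from_camera'];print(f,'cam in tool',M.T@(Tc[:3,3]-p))
    for x in(-11,0,11):
        for z in(0,-13,-30,-45): print(x,z,[projf(c,p+M@np.array([x,y,z])) for y in((-42,42) if f=='w1' else (-4,4))])
print('w2 tip seen',270+np.array([218,378])/5,215+288/4)
E
```

```text
w1 cam in tool [  78.7    5.3 -174.6]
-11 0 [array([240.4, 290.8]), array([397.6, 290.1])]
-11 -13 [array([235. , 302.4]), array([402. , 301.8])]
-11 -30 [array([227.1, 319.7]), array([408.6, 319.3])]
-11 -45 [array([219.1, 337.6]), array([415.2, 337.4])]
0 0 [array([238.3, 272.1]), array([399. , 271.3])]
0 -13 [array([232.7, 282.8]), array([403.7, 282.1])]
0 -30 [array([224.1, 299.1]), array([410.7, 298.5])]
0 -45 [array([215.5, 315.8]), array([417.9, 315.5])]
11 0 [array([236.4, 252.6]), array([400.3, 251.6])]
11 -13 [array([230.3, 262.3]), array([405.3, 261.4])]
11 -30 [array([221.2, 277.1]), array([412.7, 276.3])]
11 -45 [array([211.9, 292.6]), array([420.5, 291.9])]
w2 cam in tool [  79.1    0.1 -175. ]
-11 0 [array([321.2, 291.9]), array([336.4, 291.9])]
-11 -13 [array([320.7, 303.9]), array([336.8, 303.9])]
-11 -30 [array([320. , 321.9]), array([337.5, 321.8])]
-11 -45 [array([319.2, 340.5]), array([338.3, 340.4])]
0 0 [array([321., 273.]), array([336.5, 273. ])]
0 -13 [array([320.5, 284. ]), array([337., 284.])]
0 -30 [array([319.7, 300.8]), array([337.8, 300.8])]
0 -45 [array([318.9, 318.4]), array([338.6, 318.4])]
11 0 [array([320.8, 253.2]), array([336.7, 253.1])]
11 -13 [array([320.3, 263.1]), array([337.2, 263.1])]
11 -30 [array([319.4, 278.4]), array([338. , 278.4])]
11 -45 [array([318.5, 294.6]), array([338.9, 294.5])]
w2 tip seen [313.6 345.6] 287.0
```

Request:
drive_tool(
  plan=[
    [[0,0,0,0],[0,0,0,0],[0,0,0,0],[0,0,0,0],[0,0,0,0],[0.001,0.001,-0.003,0],[0.001,0.001,-0.008,0],[0.001,0.001,-0.014,0],[0.001,0.001,-0.02,0],[0.001,0.001,-0.025,0],[0.001,0.001,-0.025,0]],
  ],
  jaw=1,
)

```text
time_s: 4.83
eef_pos: [544.7, 236.7, -12.9]
orientation: [0.968, 0.251, -0.001, 0.0]
wrist_force: [-0.3, 0.1, -0.4]
finger_gap: 1.0
finger_force: 0.0
```

Request:
drive_tool(
  plan=[
    [[0,0,0,0],[0,0,0,0],[0,0,0,0],[0,0,0,0],[0,0,0,0],[0,0,0,0],[0,0,0,0],[0,0,0,0]],
  ],
  jaw=0,
)

```text
time_s: 5.5
eef_pos: [546.3, 237.5, -10.7]
orientation: [0.968, 0.251, 0.001, -0.0]
wrist_force: [-0.8, -0.3, 5.6]
finger_gap: 0.237
finger_force: 59.5
```

Request:
drive_tool(
  plan=[
    [[0,0,0.015,0],[0,0,0.04,0],[0,0,0.075,0],[0,0,0.115,0],[0,0,0.15,0],[0,-0.005,0.185,0],[0,-0.035,0.205,0],[0,-0.07,0.211,0],[0,-0.105,0.211,0],[-0.005,-0.145,0.211,0],[-0.01,-0.185,0.211,0],[-0.02,-0.225,0.211,0]],
  ],
)

```text
time_s: 6.5
eef_pos: [525.7, 10.6, 200.6]
orientation: [0.968, 0.251, 0.001, 0.0]
wrist_force: [0.0, -0.7, -1.4]
finger_gap: 0.238
finger_force: 59.0
```

Request:
drive_tool(
  plan=[
    [[-0.01,-0.04,0,0],[-0.02,-0.08,0,0],[-0.03,-0.12,0,0],[-0.035,-0.155,0,0],[-0.04,-0.19,0,0],[-0.045,-0.23,0,0],[-0.05,-0.27,0,0],[-0.055,-0.305,0,0],[-0.06,-0.33,0,0],[-0.065,-0.345,0,0],[-0.067,-0.352,0,0],[-0.067,-0.352,0,0]],
  ],
)

```text
time_s: 7.5
eef_pos: [457.7, -341.3, 199.9]
orientation: [0.968, 0.25, -0.0, 0.0]
wrist_force: [-0.3, 1.1, -0.9]
finger_gap: 0.236
finger_force: 59.0
```

Request:
drive_tool(
  plan=[
    [[0,0,-0.03,0],[0,0,-0.06,0],[0,0,-0.095,0],[0,0,-0.13,0],[0,0,-0.15,0],[0,0,-0.165,0],[0,0,-0.175,0],[0,0,-0.18,0],[0,0,-0.18,0],[0,0,-0.18,0]],
  ],
)

```text
time_s: 8.33
eef_pos: [459.8, -339.3, 20.6]
orientation: [0.968, 0.252, 0.0, 0.0]
wrist_force: [-0.1, 0.1, -0.4]
finger_gap: 0.235
finger_force: 59.0
```

```bash
python3 - <<'E'
from h import *
a=snap('side','s3')['pixels'][130:290,270:450,::-1];b=snap('top','t3')['pixels'][180:340,380:540,::-1]
snap('wrist','w3'); print(state()['qpos'])
cv2.imwrite('pics/m3.png',cv2.resize(np.hstack([a,b]),None,fx=2.3,fy=2.3,interpolation=cv2.INTER_CUBIC))
E
```

```text
[ 1.00803398  0.62900058 -0.54243623  1.87091553  0.45467125  0.7643837
 -0.84691849]
```

View pics/m3.png

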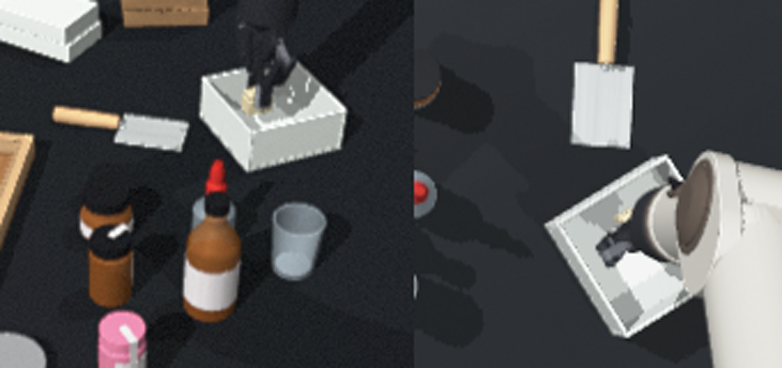

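The side and top views show the wax held over the tub's interior, at (250,100) and (622,215). Releasing it and going back for the square one.

Request:
drive_tool(
  plan=[
    [[0,0,0,0],[0,0,0,0],[0,0,0,0],[0,0,0.02,0],[0,0,0.05,0],[0,0,0.09,0],[0,0,0.13,0],[0,0.01,0.165,0],[0.005,0.04,0.18,0],[0.01,0.08,0.18,0],[0.02,0.12,0.18,0],[0.03,0.16,0.18,0]],
  ],
  jaw=0.7,
)

```text
time_s: 9.48
eef_pos: [488.8, -178.8, 200.6]
orientation: [0.968, 0.25, 0.0, 0.001]
wrist_force: [0.2, 0.8, 0.1]
finger_gap: 0.699
finger_force: 0.0
```

Request:
drive_tool(
  plan=[
    [[0.01,0.04,0,0],[0.02,0.08,0,0.04],[0.025,0.12,0,0.08],[0.03,0.16,0,0.12],[0.035,0.2,0,0.16],[0.04,0.24,0,0.2],[0.043,0.28,0,0.24],[0.046,0.32,0,0.28],[0.048,0.36,0,0.32],[0.048,0.4,0,0.32],[0.048,0.44,0,0.32],[0.048,0.475,0,0.32]],
  ],
  jaw=1,
)

```text
time_s: 10.48
eef_pos: [536.2, 298.0, 199.8]
orientation: [0.915, 0.403, 0.0, -0.0]
wrist_force: [0.4, 0.2, 0.5]
finger_gap: 1.002
finger_force: 0.0
```

Request:
drive_tool(
  plan=[
    [[0,0.015,0,0],[0,0.023,-0.01,0],[0,0.023,-0.04,0],[0,0.023,-0.07,0],[0,0.023,-0.09,0],[0,0.023,-0.1,0],[0,0.023,-0.1,0],[0,0.023,-0.1,0],[0,0.023,-0.1,0]],
  ],
)

```text
time_s: 11.23
eef_pos: [537.9, 318.6, 101.1]
orientation: [0.916, 0.402, 0.001, -0.0]
wrist_force: [-0.4, 0.6, 0.6]
finger_gap: 0.994
finger_force: 0.0
```

```bash
python3 - <<'E'
from h import *
c=snap('wrist','w4');t=snap('top','t4'); print(state()['eef_pos'],state()['qpos'])
wax(c,1,34); wax(t,0,34)
E
```

```text
[537.98135251 318.87867309 101.48029272] [-0.01661699  0.66332263 -0.79189242  1.69096832  0.54204987  1.01676355
 -1.73909405]
[537.  18.] 27 rect 756.1 336.5 9.4 1.8 ang a 0.264
[336. 234.] 206 rect 540.5 314.2 38.2 20.4 ang a 0.265
[308. 240.] 25 rect 523.7 324.6 8.8 1.4 ang a 0.809
[638. 276.] 32 rect 724.7 85.3 11.7 5.9 ang a 1.231
[503. 338.] 1151 rect 582.3 141.0 20.7 83.8 ang a 0.007
[591. 394.] 152 rect 622.3 -8.0 20.4 86.9 ang a 0.271
[613. 409.] 216 rect 640.9 -86.2 20.1 51.8 ang a 0.047
[494. 429.] 122 rect 522.0 41.8 15.5 26.6 ang a 0.601
[635. 451.] 113 rect 644.7 -266.6 46.6 21.6 ang a 1.513
[511. 474.] 322 rect 493.7 -62.9 25.0 68.2 ang a 0.489
[202. 152.] 119 rect 797.3 337.2 109.8 89.0 ang a 0.299
[464. 189.] 261 rect 679.6 -326.1 18.4 89.2 ang a 1.49
[280. 234.] 261 rect 570.8 133.9 47.0 44.7 ang a 1.565
[328. 263.] 100 rect 499.1 16.0 18.7 48.6 ang a 1.099
[380. 263.] 65 rect 498.7 -113.8 19.1 22.8 ang a 0.774
[472. 279.] 127 rect 456.0 -339.2 33.7 24.5 ang a 0.357
```

Request:
drive_tool(
  plan=[
    [[0,0,-0.03,0],[0,0,-0.055,0],[0,0,-0.075,0],[0,0,-0.09,0],[0,0,-0.1,0],[0,0,-0.106,0],[0,0,-0.108,0],[0,0,-0.108,0]],
  ],
)

```text
time_s: 12.0
eef_pos: [537.2, 318.7, -7.9]
orientation: [0.916, 0.402, 0.0, -0.0]
wrist_force: [0.5, 1.0, -0.5]
finger_gap: 1.001
finger_force: 0.0
```

Request:
drive_tool(
  plan=[
    [[0,0,0,0],[0,0,0,0],[0,0,0,0],[0,0,0,0],[0,0,0,0],[0,0,0,0],[0,0,0,0],[0,0,0,0]],
  ],
  jaw=0,
)

```text
time_s: 12.67
eef_pos: [537.4, 318.8, -7.5]
orientation: [0.916, 0.402, 0.001, -0.0]
wrist_force: [-0.5, 0.3, 4.5]
finger_gap: 0.303
finger_force: 59.5
```

Request:
drive_tool(
  plan=[
    [[0,0,0.015,0],[0,0,0.04,0],[0,0,0.075,0],[0,0,0.115,0],[0,0,0.15,0],[0,-0.005,0.185,0],[0,-0.035,0.205,0],[0,-0.07,0.208,0],[0,-0.105,0.208,-0.04],[0,-0.145,0.208,-0.08],[0,-0.185,0.208,-0.12],[-0.005,-0.225,0.208,-0.16]],
  ],
)

```text
time_s: 13.67
eef_pos: [531.8, 91.4, 200.4]
orientation: [0.945, 0.327, 0.0, 0.0]
wrist_force: [0.6, -0.6, -0.4]
finger_gap: 0.307
finger_force: 59.0
```

Request:
drive_tool(
  plan=[
    [[-0.005,-0.04,0,-0.04],[-0.015,-0.08,0,-0.08],[-0.025,-0.12,0,-0.12],[-0.035,-0.155,0,-0.16],[-0.045,-0.19,0,-0.16],[-0.055,-0.23,0,-0.16],[-0.065,-0.27,0,-0.16],[-0.075,-0.305,0,-0.16],[-0.085,-0.34,0,-0.16],[-0.095,-0.375,0,-0.16],[-0.105,-0.41,0,-0.16],[-0.112,-0.44,0,-0.16]],
  ],
)

```text
time_s: 14.67
eef_pos: [418.0, -349.1, 200.3]
orientation: [0.968, 0.25, -0.0, 0.0]
wrist_force: [0.5, -0.5, -0.9]
finger_gap: 0.306
finger_force: 59.0
```

Request:
drive_tool(
  plan=[
    [[-0.005,-0.014,-0.01,0],[-0.005,-0.017,-0.04,0],[-0.005,-0.017,-0.08,0],[-0.005,-0.017,-0.115,0],[-0.005,-0.017,-0.145,0],[-0.005,-0.017,-0.165,0],[-0.005,-0.017,-0.175,0],[-0.005,-0.017,-0.18,0],[-0.005,-0.017,-0.18,0],[-0.005,-0.017,-0.18,0]],
  ],
)

```text
time_s: 15.5
eef_pos: [415.9, -363.9, 20.8]
orientation: [0.968, 0.251, 0.001, 0.001]
wrist_force: [0.1, -0.4, 0.1]
finger_gap: 0.304
finger_force: 59.0
```

Request:
drive_tool(
  plan=[
    [[0,0,0,0],[0,0,0,0],[0,0,0,0],[0,0,0.02,0],[0,0,0.05,0],[0,0,0.09,0],[0,0,0.13,0],[0,0.01,0.165,0],[0.005,0.04,0.19,0],[0.015,0.08,0.22,0],[0.025,0.12,0.24,0],[0.035,0.16,0.25,0]],
  ],
  jaw=0.7,
)

```text
time_s: 16.5
eef_pos: [447.6, -216.3, 268.7]
orientation: [0.968, 0.25, 0.001, 0.002]
wrist_force: [1.4, -0.2, -0.0]
finger_gap: 0.703
finger_force: 0.0
```

```bash
python3 - <<'E'
from h import *
t=snap('top','t5'); s=snap('side','s5');print(state()['eef_pos'],state()['orientation'],state()['qpos'])
wax(t,0,34);wax(s,0,34)
E
```

```text
[ 450.53097473 -209.49915977  269.52902627] [0.96657382 0.256368   0.00263848 0.0018785 ] [ 1.07473334  0.18401794 -0.77639411  1.83668362  0.14007904  1.16991823
 -0.79954817]
[202. 152.] 120 rect 797.2 337.1 109.9 89.0 ang a 0.299
[464. 189.] 261 rect 679.6 -326.1 18.4 89.2 ang a 1.49
[280. 234.] 261 rect 570.8 133.9 47.0 44.7 ang a 1.565
[328. 263.] 101 rect 499.1 16.0 18.7 48.6 ang a 1.099
[380. 263.] 65 rect 498.7 -113.8 19.1 22.8 ang a 0.774
[602.  74.] 205 rect -458.7 -1322.8 294.9 56.9 ang a 1.428
[485. 102.] 172 rect 81.2 -953.6 206.3 46.9 ang a 1.443
[510.  95.] 54 rect -22.4 -1041.5 65.9 35.0 ang a 1.423
[339. 112.] 729 rect 627.3 -745.3 144.5 263.9 ang a 0.148
[353. 134.] 52 rect 568.0 -605.5 41.2 62.2 ang a 1.158
[327. 137.] 34 rect 655.3 -571.7 24.1 28.5 ang a 0.145
[307. 181.] 178 rect 679.4 -294.4 33.0 88.6 ang a 1.484
[395. 179.] 64 rect 416.4 -343.7 30.3 41.6 ang a 0.041
[381. 182.] 53 rect 457.0 -325.1 28.4 35.8 ang a 0.415
[363. 207.] 77 rect 499.9 -191.7 19.5 62.7 ang a 0.088
[309. 225.] 50 rect 638.7 -83.5 23.0 32.3 ang a 1.111
[359. 234.] 165 rect 499.7 -73.4 73.6 34.0 ang a 1.523
[320. 281.] 454 rect 569.5 123.9 45.7 123.5 ang a 0.151
[192. 332.] 60 rect 813.9 305.4 92.2 6.1 ang a 0.299
[196. 357.] 174 rect 798.4 345.3 107.2 90.1 ang a 0.303
[175. 375.] 28 rect 814.0 411.5 17.1 7.5 ang a 0.318
[388. 474.] 733 rect 417.8 539.3 134.7 26.2 ang a 0.142
```

Both offcuts are in the tub, at side-view pixels (395,179) and (381,182). Next I'll move above the jar.

Request:
drive_tool(
  plan=[
    [[0.025,0.03,0,0.1],[0.05,0.06,0,0.2],[0.075,0.09,0,0.3],[0.1,0.125,0,0.4],[0.12,0.155,-0.01,0.5],[0.135,0.18,-0.02,0.6],[0.145,0.194,-0.035,0.69],[0.148,0.199,-0.05,0.69],[0.148,0.199,-0.06,0.69],[0.148,0.199,-0.07,0.69],[0.148,0.199,-0.07,0.69],[0.148,0.199,-0.07,0.69]],
  ],
  jaw=1,
)

```text
time_s: 17.6
eef_pos: [593.9, -19.8, 195.3]
orientation: [0.827, 0.562, -0.001, 0.0]
wrist_force: [-0.0, 0.1, 1.1]
finger_gap: 1.001
finger_force: 0.0
```

```bash
python3 - <<'E'
from h import *
c=snap('wrist','w6');print(state()['eef_pos'],state()['orientation'],state()['qpos'])
print('pred lid',projf(c,[598.5,-5,82]))
u,v=projf(c,[598.5,-5,60]).round().astype(int)
p=c['pixels'][max(0,v-75):v+75,max(0,u-90):u+90,::-1];print('off',max(0,u-90),max(0,v-75),p.shape)
cv2.imwrite('pics/w6c.png',np.clip(cv2.resize(p,None,fx=4,fy=4,interpolation=cv2.INTER_CUBIC)*1.5,0,255).astype(np.uint8))
E
```

```text
[594.46743894 -19.40634356 196.03970674] [ 8.26850019e-01  5.62422241e-01 -2.15104270e-04  4.70681668e-04] [ 0.64450565  0.51980987 -0.89326633  1.6873464   0.43935027  1.14833965
 -0.74527789]
pred lid [327.91305948 195.92318024]
off 238 115 (150, 180, 3)
```

View pics/w6c.png

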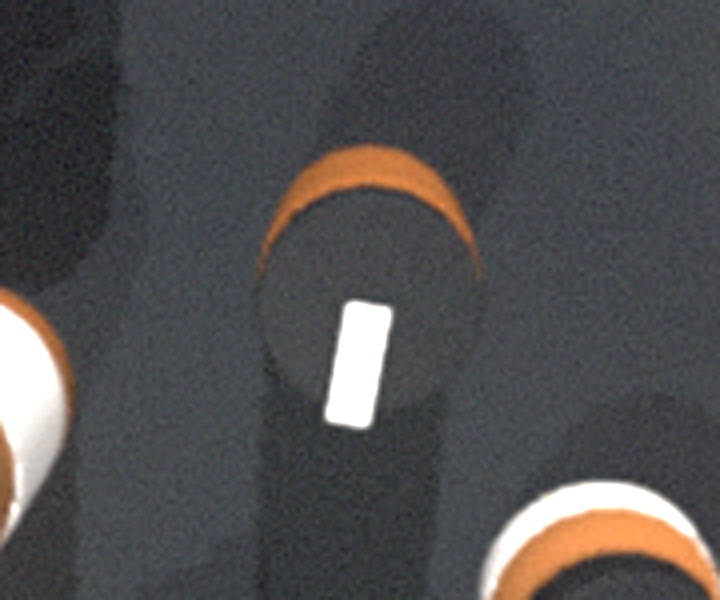

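The crop shows the lid centred at about (370,298). The strip runs from (368,303) to (350,428), pointing at the label.

```bash
python3 - <<'E'
from h import *
np.set_printoptions(precision=2,suppress=True)
c=load('w6')
A=lambda x,y,z:at(c,238+(x+.5)/4-.5,115+(y+.5)/4-.5,z,True)[:2]
a=A(368,303,82);b=A(350,428,82);d=b-a
print('lid',A(370,298,82),a,b,np.linalg.norm(d),np.arctan2(d[1],d[0]))
print('diam',np.linalg.norm(A(258,298,82)-A(482,298,82)),'lid top edge',A(370,186,82))
p=A(370,186,82); print(A(370,145,62))
# top cam lid strip again with t5 (unoccluded?)
E
```

```text
lid [602.16  -0.52] [601.42  -1.32] [588.56 -23.94] 26.022546924079883 -2.0877056845267274
diam 44.28266189437616 lid top edge [610.36  20.22]
[612.65  25.87]
```

Request:
drive_tool(
  plan=[
    [[0.0065,0.0175,0,0],[0.0065,0.0175,0,0],[0.0065,0.0175,-0.03,0],[0.0065,0.0175,-0.06,0],[0.0065,0.0175,-0.09,0],[0.0065,0.0175,-0.115,0],[0.0065,0.0175,-0.135,0],[0.0065,0.0175,-0.15,0],[0.0065,0.0175,-0.16,0],[0.0065,0.0175,-0.166,0],[0.0065,0.0175,-0.166,0],[0.0065,0.0175,-0.166,0]],
  ],
)

```text
time_s: 18.65
eef_pos: [601.9, -0.0, 30.5]
orientation: [0.826, 0.564, 0.001, 0.0]
wrist_force: [0.4, -0.1, -0.1]
finger_gap: 1.002
finger_force: 0.0
```

Request:
drive_tool(
  plan=[
    [[0,0,-0.004,0],[0,0,-0.008,0],[0,0,-0.012,0],[0,0,-0.016,0],[0,0,-0.02,0],[0,0,-0.02,0],[0,0,-0.02,0]],
  ],
)

```text
time_s: 19.23
eef_pos: [600.8, 0.0, 9.3]
orientation: [0.826, 0.564, -0.0, -0.0]
wrist_force: [0.5, 0.7, 0.1]
finger_gap: 1.0
finger_force: 0.0
```

```bash
python3 - <<'E'
from h import *
c=snap('side','s7');w=snap('wrist','w7');print(state()['eef_pos'],state()['orientation'],state()['wrist_force'])
u,v=proj(c,[601,-2,50]).round().astype(int);print(u,v)
a=cv2.resize(c['pixels'][v-60:v+60,u-60:u+60,::-1],None,fx=4,fy=4,interpolation=cv2.INTER_CUBIC)
b=cv2.resize(w['pixels'][130:370,240:400,::-1],(320,480),interpolation=cv2.INTER_CUBIC)
cv2.imwrite('pics/m7.png',np.clip(np.hstack([a,b])*1.7,0,255).astype(np.uint8))
E
```

```text
[6.01211177e+02 7.52640881e-02 9.72079349e+00] [ 8.25916225e-01  5.63792854e-01  8.25868252e-05 -2.54965808e-05] [-0.18786459 -0.40672797  0.63589578]
318 242
```

View pics/m7.png

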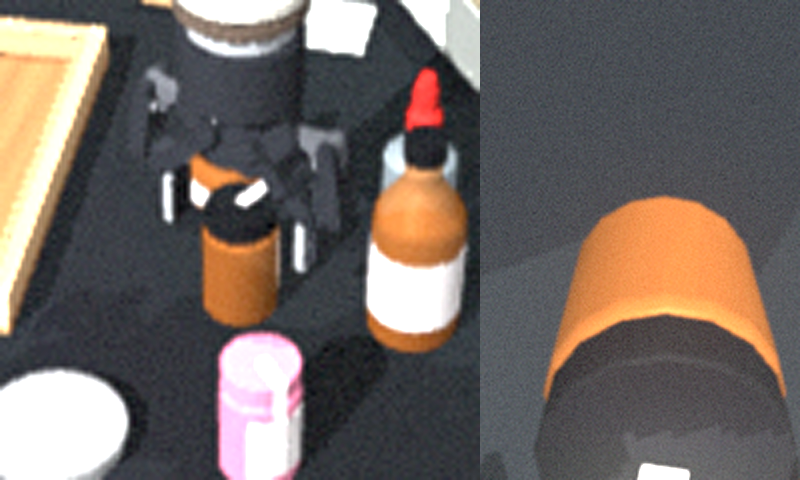

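The side view shows the fingers straddling the jar: the right tip is at (300,270), the left tip at (168,220), and the jar foot at (240,325). The wrist half shows the strip at (663,470), centred. I'll work out the tip height from this.

```bash
python3 - <<'E'
from h import *
c=load('s7')
x=2*np.arctan2(.5638,.8259);y=x-np.pi/2;d=np.array([np.cos(y),np.sin(y),0]);print('toolx',x)
for s in(-46,46):
    for z in(0,20,40,60,80):
        u,v=proj(c,np.array([601.2,0,z])+s*d); print(s,z,((u-258)*4).round(),((v-182)*4).round())
for z in(0,82):print('jar',z,((proj(c,[601,-1,z])-[258,182])*4).round())
E
```

```text
toolx 1.1979719824579442
-46 0 300.0 325.0
-46 20 301.0 302.0
-46 40 301.0 278.0
-46 60 302.0 254.0
-46 80 303.0 229.0
46 0 177.0 276.0
46 20 176.0 253.0
46 40 175.0 230.0
46 60 175.0 206.0
46 80 174.0 181.0
jar 0 [238. 299.]
jar 82 [238. 201.]
```

Request:
drive_tool(
  plan=[
    [[0,-0.001,-0.004,0],[0,-0.001,-0.008,0],[0,-0.001,-0.012,0],[0,-0.001,-0.012,0],[0,-0.001,-0.012,0]],
  ],
)

```text
time_s: 19.75
eef_pos: [600.7, -1.0, -2.8]
orientation: [0.826, 0.564, -0.0, -0.0]
wrist_force: [0.0, 0.6, 0.1]
finger_gap: 0.999
finger_force: 0.0
```

Request:
drive_tool(
  plan=[
    [[0,0,0,0],[0,0,0,0],[0,0,0,0],[0,0,0,0],[0,0,0,0],[0,0,0,0]],
  ],
  jaw=0,
)

```text
time_s: 20.25
eef_pos: [601.7, -0.9, -1.8]
orientation: [0.826, 0.564, 0.0, 0.0]
wrist_force: [-0.3, 0.1, 3.7]
finger_gap: 0.542
finger_force: 62.2
```

Request:
drive_tool(
  plan=[
    [[0,0,0.003,0],[0,0,0.008,0],[0,0,0.014,0],[0,0,0.02,0],[0,0,0.02,0],[0,0,0.02,0]],
  ],
)

```text
time_s: 20.75
eef_pos: [601.6, -1.1, 18.3]
orientation: [0.826, 0.564, 0.0, 0.0]
wrist_force: [-0.5, -0.4, -2.7]
finger_gap: 0.541
finger_force: 61.7
```

```bash
python3 - <<'E'
from h import *
w=snap('wrist','w8');s=snap('side','s8');s=state();print(s['eef_pos'],s['orientation'],s['qpos'],s['wrist_force'],s['ft_torque'])
# fit printed circle in w1: dark ring pixels on plate
c=load('w1');g=cv2.cvtColor(c['pixels'],cv2.COLOR_RGB2GRAY).astype(float)
from scipy.optimize import minimize
from scipy.ndimage import gaussian_filter,map_coordinates
def fit(c,fn,x0):
    g=gaussian_filter(cv2.cvtColor(c['pixels'],cv2.COLOR_RGB2GRAY).astype(float),.7)
    bg=gaussian_filter(g,4); h=g-bg
    t=np.linspace(0,2*np.pi,120)
    f=lambda p:map_coordinates(h,np.array([fn(c,[p[0]+35.5*np.cos(a),p[1]+35.5*np.sin(a),10])[::-1] for a in t]).T,order=1).mean()
    best=min((minimize(f,[x0[0]+i,x0[1]+j],method='Nelder-Mead') for i in(-4,0,4) for j in(-4,0,4)),key=lambda r:r.fun); return best.x,best.fun
print('w1',fit(c,projf,[506,278]));print('top',fit(load('t5'),proj,[504,274]));print('side',fit(load('s5'),proj,[504,277]))
E
```

```text
[600.98907263  -1.20754795  17.62977078] [ 8.25992827e-01  5.63680621e-01 -8.08546730e-05  2.11601399e-05] [ 0.49885901  0.74180247 -0.74113337  1.79052431  0.6414248   0.86715851
 -0.91795816] [-0.3968108  -0.73181932 -2.78357158] [ 0.02397791 -0.07449181  0.01178   ]
w1 (array([505.41452067, 278.14912479]), np.float64(-28.27624308991445))
top (array([504.05726364, 274.21468005]), np.float64(-27.382260908748496))
side (array([504.87078954, 277.39667147]), np.float64(-29.638723385787884))
```

Request:
drive_tool(
  plan=[
    [[0,0,0.015,0],[0,0,0.035,0],[0,0.01,0.06,-0.04],[-0.005,0.03,0.085,-0.1],[-0.01,0.055,0.1,-0.17],[-0.02,0.08,0.11,-0.25],[-0.03,0.105,0.11,-0.33],[-0.04,0.13,0.11,-0.41],[-0.05,0.155,0.11,-0.49],[-0.06,0.18,0.11,-0.57],[-0.07,0.205,0.11,-0.65],[-0.078,0.228,0.11,-0.72]],
  ],
)

```text
time_s: 21.85
eef_pos: [521.9, 228.9, 128.7]
orientation: [0.972, 0.235, 0.0, -0.0]
wrist_force: [0.5, 0.2, -1.6]
finger_gap: 0.546
finger_force: 62.1
```

Request:
drive_tool(
  plan=[
    [[-0.008,0.02,0,-0.06],[-0.013,0.035,0,-0.11],[-0.016,0.045,0,-0.145],[-0.018,0.05,0,-0.157],[-0.018,0.05,-0.01,-0.157],[-0.018,0.05,-0.03,-0.157],[-0.018,0.05,-0.05,-0.157],[-0.018,0.05,-0.07,-0.157],[-0.018,0.05,-0.085,-0.157],[-0.018,0.05,-0.095,-0.157],[-0.018,0.05,-0.098,-0.157],[-0.018,0.05,-0.098,-0.157]],
  ],
)

```text
time_s: 22.85
eef_pos: [504.8, 276.0, 28.8]
orientation: [0.987, 0.16, -0.001, 0.0]
wrist_force: [-0.2, -0.6, -0.9]
finger_gap: 0.541
finger_force: 62.1
```

```bash
python3 - <<'E'
from h import *
w=snap('wrist','w9');c=snap('side','s9');t=snap('top','t9');s=state();print(s['eef_pos'],s['orientation'],s['qpos'],s['wrist_force'])
print('yaw',2*np.arctan2(s['orientation'][1],s['orientation'][0]))
a=cv2.resize(c['pixels'][275:395,280:420,::-1],(560,480),interpolation=cv2.INTER_CUBIC)
b=cv2.resize(w['pixels'][130:370,270:390,::-1],(240,480),interpolation=cv2.INTER_CUBIC)
cv2.imwrite('pics/m9.png',np.clip(np.hstack([a,b])*1.3,0,255).astype(np.uint8))
E
```

```text
[506.01187821 277.3305442   30.65905608] [ 9.87168965e-01  1.59676598e-01  8.49762103e-04 -3.10475398e-04] [-0.08219657  0.63878632 -0.61049086  1.8529449   0.49481641  0.80389402
 -2.20165448] [ 0.06355371 -0.58563228 -1.22593008]
yaw 0.3207262096803961
```

View pics/m9.png

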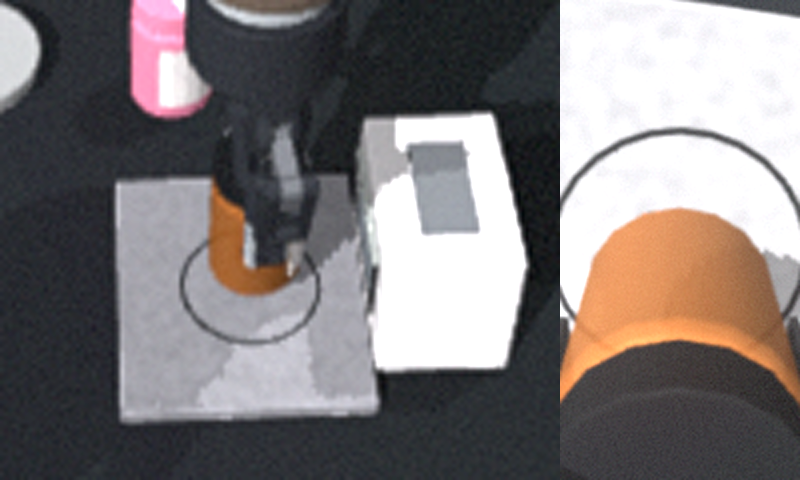

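The side view shows the jar hovering upright, foot at (248,270) over the ring centre (250,289), which lines up once it is lowered. Setting it down slowly.

Request:
drive_tool(
  plan=[
    [[0,0,-0.004,0],[0,0,-0.008,0],[0,0,-0.011,0],[0,0,-0.014,0],[0,0,-0.016,0],[0,0,-0.018,0],[0,0,-0.0195,0],[0,0,-0.021,0],[0,0,-0.021,0],[0,0,-0.021,0]],
  ],
)

```text
time_s: 23.83
eef_pos: [505.1, 277.0, 8.6]
orientation: [0.987, 0.16, -0.0, 0.0]
wrist_force: [0.2, -0.1, -2.6]
finger_gap: 0.543
finger_force: 62.1
```

Request:
drive_tool(
  plan=[
    [[0,0,-0.0005,0],[0,0,-0.001,0],[0,0,-0.0015,0],[0,0,-0.0015,0]],
  ],
)

```text
time_s: 24.17
eef_pos: [505.4, 277.1, 8.2]
orientation: [0.987, 0.16, 0.0, 0.0]
wrist_force: [-2.8, -1.5, 6.0]
finger_gap: 0.54
finger_force: 63.2
```

Request:
drive_tool(
  plan=[
    [[0,0,0,0],[0,0,0,0],[0,0,0,0],[0,0,0,0],[0,0,0,0]],
  ],
  jaw=1,
)

```text
time_s: 24.58
eef_pos: [505.2, 277.0, 7.1]
orientation: [0.987, 0.16, 0.0, -0.0]
wrist_force: [0.2, -0.6, 0.1]
finger_gap: 0.999
finger_force: 0.0
```

Request:
drive_tool(
  plan=[
    [[0,0,0.01,0],[0,0,0.03,0],[0,0,0.06,0],[0,0,0.09,0],[0,0,0.12,0],[0,0,0.15,0],[0.03,-0.02,0.17,0],[0.06,-0.05,0.17,0],[0.08,-0.085,0.17,0],[0.1,-0.12,0.17,0],[0.1,-0.15,0.17,0],[0.1,-0.15,0.17,0]],
  ],
)

```text
time_s: 25.58
eef_pos: [607.2, 116.7, 176.9]
orientation: [0.988, 0.154, -0.001, 0.003]
wrist_force: [0.5, -0.8, -0.8]
finger_gap: 1.0
finger_force: 0.0
```

```bash
python3 - <<'E'
from h import *
t=snap('top','t10');c=snap('side','s10');print(state()['eef_pos'],state()['wrist_force'])
a=cv2.resize(c['pixels'][275:395,290:415,::-1],(500,480),interpolation=cv2.INTER_CUBIC)
b=cv2.resize(t['pixels'][225:325,187:262,::-1],(300,400),interpolation=cv2.INTER_CUBIC);b=np.vstack([b,0*b[:80]])
cv2.imwrite('pics/m10.png',np.hstack([a,b]))
E
```

```text
[605.35024276 124.90062469 177.50073819] [0.27526914 1.59213087 0.91281518]
```

View pics/m10.png

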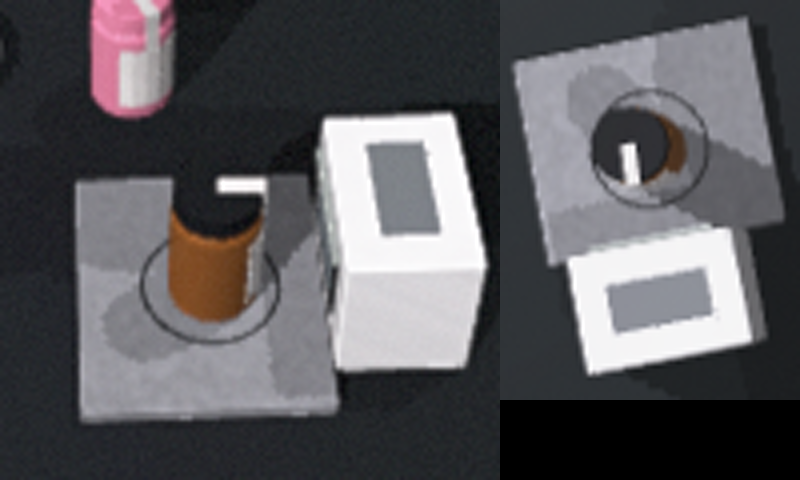

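```bash
python3 - <<'E'
from h import *
c=load('t10');A=lambda x,y,z:at(c,187+(x-500+.5)/4-.5,225+(y+.5)/4-.5,z)[:2]
a=A(628,145,92);b=A(635,184,92);d=b-a
print('strip',a,b,'yaw',np.arctan2(d[1],d[0]),'lid',A(629,146,92),'circle',A(650,148,10))
wax(c,0,20)
E
```

```text
strip [502.31679487 274.69210469] [479.22724278 270.42196765] yaw -2.9587207757132328 lid [501.72079324 274.09795808] circle [504.58898005 273.74303446]
[464. 189.] 257 rect 681.9 -329.8 18.5 90.0 ang a 1.5
[472. 279.] 128 rect 456.9 -343.4 35.1 24.6 ang a 0.298
[482. 295.] 109 rect 415.9 -367.5 27.3 26.4 ang a 0.572
```

The jar sits within about 3 mm of the circle's centre with its yaw within 0.01 rad, and both offcuts are in the tub. Letting the arm settle, then handing in.

Request:
drive_tool(
  plan=[
    [[0,0,0.02,0],[0,0,0.02,0],[0,0,0.02,0],[0,0,0.02,0],[0,0,0.02,0],[0,0,0.02,0]],
  ],
)

```text
time_s: 26.18
eef_pos: [604.5, 127.4, 196.5]
orientation: [0.987, 0.16, -0.001, -0.0]
wrist_force: [0.1, -0.8, -0.4]
finger_gap: 1.002
finger_force: 0.0
```

```bash
python3 -c "
from station import job_done
print(job_done())"
```

```text
the job is handed in; nothing more can be done
None
```

I handed the job in at about 26 s; by my last camera check both wax offcuts are in the tub and the jar stands released in the circle, about 3 mm off centre with its label within about 0.01 rad of facing the window, but the judge returned no verdict.

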